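Undo a left-hand spindle nut to its mark and draw out the slotted washer

TASK

Take the slotted clamp washer off the spindle head. Its nut, with notched corners, has a left-hand thread: turn it clockwise until its engraved line meets the index line on the faceplate and leave it there, then raise the washer off its drive pin into the gap under the nut, going by feel and not forcing it against nut, pin or stud, and draw it out sideways. Set it down gently and flat, same side up, in the parts tray, and leave everything else on the bench where it is.

Things in the scene. Friction and masses are not known exactly. Their poses are not given: they have to be found in the camera images.
- spindle: Fixed spindle head; origin under its foot's centre at bench level, z along the upright spindle axis. Foot 150 (x) by 120 (y), 14 mm high, 4 bolts; steel faceplate, diameter 130, top at 24 mm; plain stud of diameter 20 on the axis, top at 107 mm, carrying the nut. Hub and washer sit round the stud, under the nut.
- index_line (a point): Middle of the black index line (14 mm long) engraved in the faceplate's rim, on the spindle's -x side; a shorter line on the stud's end points the same way. Seen from above, the nut's own line points along the spindle's -x direction turned anticlockwise by minus the value of joint nut.
- nut (a joint): Hexagon nut, 36 mm across flats, 24 high, left-hand, cracked loose. Rad: 0 = lines meet, negative before (start -2.8 to -2.1), grows clockwise from above, ends at 0.6. Rises 1.3 mm per rad; top 101 to 107 mm above the spindle's origin; friction about 0.2 N m, stays as left. Black line on its top and down the middle of one flat. At the mark the washer just clears pin and nut, 2 mm to spare.
- hub: Aluminium hub, firmly held on the faceplate (not to be moved). Origin on the axis; neck of diameter 58, its end face 36 mm above the origin carries the washer; flange of diameter 96, top 10 mm above the origin. Hubs differ: the end face lies 60 to 68 mm above the bench.
- pin_foot (a point): Where the steel drive pin (diameter 6, upright) is fixed in the faceplate, 25 mm from the axis on the spindle's -x side. It comes up through the hub into a notch of the washer and keeps it from sliding out; how far it stands out of the hub depends on the hub, from about 2 mm to the washer's whole thickness.
- washer: Loose dark steel horseshoe, 10 thick, 62 wide between parallel sides facing its +y and -y (x = -12 to 30 mm), back at x = -31, 0.2 kg. Origin in its under face on the axis; starts flat on the hub, x as the spindle's. Slot 22 wide, open to +x; notch 8 wide in its back for the pin. Raise it off the pin (the arm gives: feel), then draw it level to its -x, 55 mm or more. 20 N on nut, pin or stud is forcing.
- tray: Fixed square steel parts tray, 170 mm outside, walls 4 mm thick and 24 mm high, origin under its centre at bench level, sides along its x and y. A black rubber liner makes its floor, 7 mm above the origin. Empty.
- pliers: Bystander: pliers with red grips, about 155 mm long, lying on the bench; origin under the joint.
- scriber: Bystander: scriber with a brass handle, about 115 mm long, lying between spindle head and tray; origin under its middle.
- spanner: Bystander: steel spanner, 235 mm long, lying in front of the robot; origin under its middle.
- bearing: Bystander: ball bearing of 52 mm diameter, 15 mm high; origin under its centre.
- oil_bottle: Bystander: white oil bottle with black cap, 44 mm diameter, 110 mm high; origin under its centre.
- spare_nut: Bystander: small plain hexagon nut, 30 mm across flats, 16 mm high; origin under its centre.
- hex_key: Bystander: dark L-shaped key, about 110 mm long, 7 mm thick; origin under the middle of its long arm.
- spindle_shaft: Bystander: steel shaft with two flanges standing upright, upper flange 64 mm diameter, 63 mm high; origin under its centre.

How it is judged:
On the way, in this order (a step that is already met when the one before it is completed fails the run):
1. the nut is turned clockwise until its line meets the index line, within 0.2 rad (value of joint nut between -0.2 and 0.2 rad), for 0.2 s.
2. the washer is drawn out from under the nut (horizontal distance between washer and spindle above 0.055 m), for 0.1 s.
At the end, for the whole second after the job is handed in: The nut's line meets the index line within 0.2 rad (11 degrees), and the washer lies flat, right way up and at rest on the tray's floor, its origin within 55 mm of the tray's centre along each side (all of step 1 and x of washer in the frame of tray between -0.055 and 0.055 m and y of washer in the frame of tray between -0.055 and 0.055 m and z of washer in the frame of tray between 0.004 and 0.0125 m and angle between washer's own z axis and vertical below 0.08 rad and linear speed of washer below 0.01 m/s); the robot touches nothing.
It fails at once if the washer is forced against the nut, the drive pin or the stud with over 20 N (contact force between washer and spindle above 20 N).
It fails at once if the washer strikes or is pressed on the tray with over 25 N (contact force between washer and tray above 25 N).
It fails at once if one of the other things on the bench is moved over 15 mm (distance of any of pliers, scriber, spanner, bearing, oil_bottle, spare_nut, hex_key, spindle_shaft from where it was at the start of the episode above 0.015 m).
It also fails if it takes over 72 s, if anything falls off the work surface, if the arm or the gripper's body presses on something with over 40 N, if the wrist force passes 120 N, or if a joint passes its speed limit or range.

ROBOT

A 6-joint arm with a two-finger parallel gripper is mounted at the origin on the work surface. World frame = base frame: x ahead of the robot, y to its left, z up, the work surface at z = 0. Lengths are in m, angles in rad, forces in N, time in s.
With the tool pointing down it reaches from about 0.25 to 0.725 m from the base axis. Payload 9.7 kg.
Tool frame: the origin (TCP) lies where the fingers leave the gripper's body, on its centre line; the fingertips stand manip.tips_ahead ahead of it and the grasp point (between the pads) lies 54 mm ahead of it (manip.tips_ahead is the distance from the TCP to the fingertips, in m); y points along the fingers, x is the direction in which the jaws open and shut, and the axes are right-handed (so a half turn about y gives the same grasp; the last joint's range is limited). The gripper opens to 85 mm and grips with 20 to 120 N. Pads are 22 mm wide; open, the fingers measure 114 mm over their backs; the gripper's body (76 mm by 85 mm) begins 54 mm behind the grasp point. The pads swing forward as they close: fully open they stand 13 mm farther back than shut.
Start: joints at [-1.337, 0.087, 0.176, 1.66, 0, 1.571], TCP at [0.127, -0.535, 0.304] pointing down, gripper open.
Joint ranges: [-3.13, 3.13], [-0.85, 1.81], [-1.15, 1.24], [-2.2, 2.28], [-1.44, 1.52], [-3.14, 3.14]. Speed limits (rad/s): [2.22, 2.22, 2.57, 3.14, 3.14, 3.14].

INTERFACE

Orientations are given as [roll, pitch, yaw] about the fixed x, y, z axes, in that order (R = Rz(yaw) Ry(pitch) Rx(roll)).
In Python, from workcell import manip, capture gives the robot as it stands.
- The arm moves only by the tool step_arm, never from a script. Its argument "plan" is text: rows parted by semicolons, each of 7 numbers parted by spaces: the shift along the tool's x, y, z as a fraction of full scale, then the turn, a rotation vector about the tool's x, y, z as a fraction of full scale, then the opening, from 0 (shut) to 1 (fully open). In form: tx ty tz ax ay az gripper; .... A call has 1 to 10 rows; each row is the pose to reach, as a shift and turn from the pose commanded when the call began, along the tool's axes at that moment; what a row does not reach only later rows make up. Full scale, the value 1, is 0.25 m for a shift and 120 degrees for a turn. A row lasts 1/10 s, in which the tool goes at most 50 mm and 8.59 degrees, less where a joint would pass 70% of its speed; a pose out of reach is approached as far as the arm can. A call with a number of a shift or a turn outside -1 to 1 is refused whole. A call with a gripper value outside its range is refused whole. The fingers move at their own pace and stop on an object; "force" is the grip in N (left out, the last holds). Time passes only in rows, so rows that repeat a pose let the fingers close. It gives the time, the measured TCP pose, the force and the opening at its end, in the units of the state.
- manip.get_obs(): the state, without advancing time (a new reading comes with each control period).
- capture(name): name is "scene" or "top"; returns a dict with "color" (480x640x3 uint8, red, green, blue), "fx", "fy", "cx", "cy" (pixels), "R" (3x3) and "t" (3): a world point X has camera coordinates R X + t. Camera axes: x right, y down, z forward; pixel columns grow to the right and rows downward; lengths in m; the calibration is good to about 2 mm. A picture is of the moment at which its call begins. There is no depth.
- manip.close_job(): hands the job in, once; it reports no verdict.
The state is a dict: "time": time; "joint_positions": joint angles; "qvel": joint speeds; "joint_efforts": joint torques, N m; "tool_pos": TCP position; "tcp_rot": TCP orientation; "force": force on the tool from outside, world axes, zero at the start; "torque": the same for the moment, N m; "opening": finger opening in m.
Only numpy, scipy, OpenCV 4.12 (cv2) and the standard library are available. Lean on these libraries where they do the work, as an engineer would, in place of code of your own. Each camera call takes 0.05 s, during which the arm holds its last target.

## Working session

There is one attempt and no reset: what is moved stays moved. The work goes in short steps, Python scripts to look and compute and a tool call to move; the robot and the scene stay as the last step left them, time stands still between calls to the robot, and variables do not carry over. Pictures are saved under pics/ and viewed, and the job is handed in when it is done.

Besides the shell and the picture viewer there is one more tool, called after "Request:" as a command line: name --argument value ..., lists and objects as JSON in quotes. step_arm: Moves the arm, as the interface text tells. Its arguments: {"type":"object","properties":{"plan":{"type":"string"},"force":{"type":"number"}},"required":["plan"]}

```bash
mkdir -p pics; ls
python3 - <<'E'
from workcell import manip, capture
import cv2
print(manip.get_obs()); print(manip.tips_ahead)
for n in("scene","top"):
    c=capture(n); cv2.imwrite(f"pics/{n}0.png",c["color"][:,:,::-1]); print(n,c["fx"],c["fy"],c["cx"],c["cy"],c["R"],c["t"])
E
```

```text
pics
{'time': 0.0, 'joint_positions': array([-1.33699167e+00,  8.74633999e-02,  1.75119387e-01,  1.65980022e+00,
       -5.21442133e-06,  1.57079831e+00]), 'qvel': array([ 1.30434630e-03, -1.06439159e-03, -8.72947570e-04,  4.48693204e-04,
       -5.56978970e-05, -1.40813158e-03]), 'joint_efforts': array([-1.08964665e-03, -5.20395613e+01,  4.64799070e+01,  1.65873062e-02,
       -1.29728735e-05,  8.83116940e-06]), 'tool_pos': array([ 0.1273915 , -0.53490313,  0.30317361]), 'tcp_rot': array([-1.57080154e+00,  1.34791097e-03, -1.33699365e+00]), 'force': array([ 0.14282185, -0.2022493 , -0.25419387]), 'torque': array([-0.02036871,  0.00247148, -0.02870798]), 'opening': 0.0855590265233105}
0.0726
scene 439.2663217747282 439.2663217747282 323.07238513143824 239.7773856777467 [[ 0.81897667  0.57374687 -0.00957817]
 [ 0.46198159 -0.66915794 -0.58206586]
 [-0.34036777  0.47227342 -0.81308523]] [-0.46784896 -0.2111391   1.08612235]
top 444.32418965791527 444.32418965791527 319.0616427482437 238.15862800182663 [[ 0.01335463 -0.99964749  0.02294674]
 [-0.99515396 -0.01552342 -0.09709597]
 [ 0.09741795 -0.02153886 -0.99501046]] [-0.02131827  0.57847712  0.94446779]
```

View pics/scene0.png

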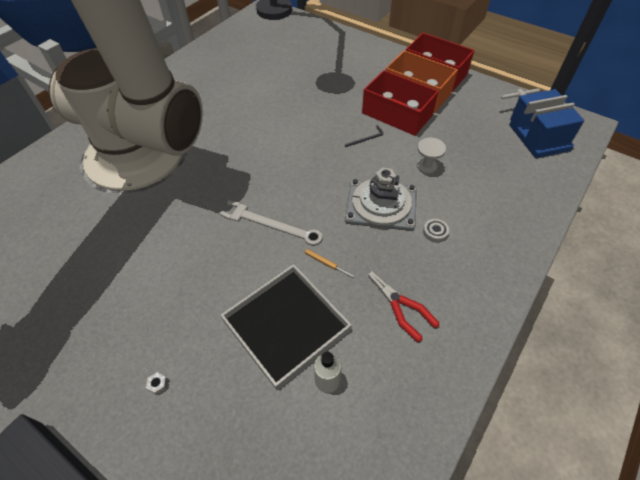

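View pics/top0.png

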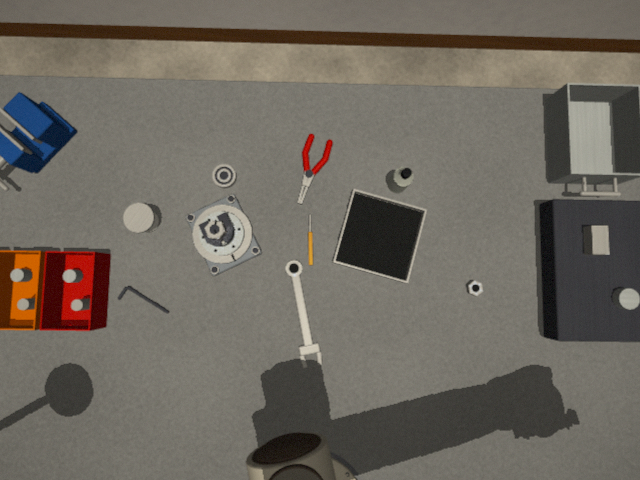

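Run:
```python
import cv2,numpy as np
a=cv2.imread("pics/top0.png")[185:285,170:280]
b=cv2.imread("pics/scene0.png")[155:235,335:430]
cv2.imwrite("pics/z1.png",cv2.resize(a,(660,600),interpolation=cv2.INTER_CUBIC))
cv2.imwrite("pics/z2.png",cv2.resize(b,(665,560),interpolation=cv2.INTER_CUBIC))
```

```text
(no output)
```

View pics/z1.png

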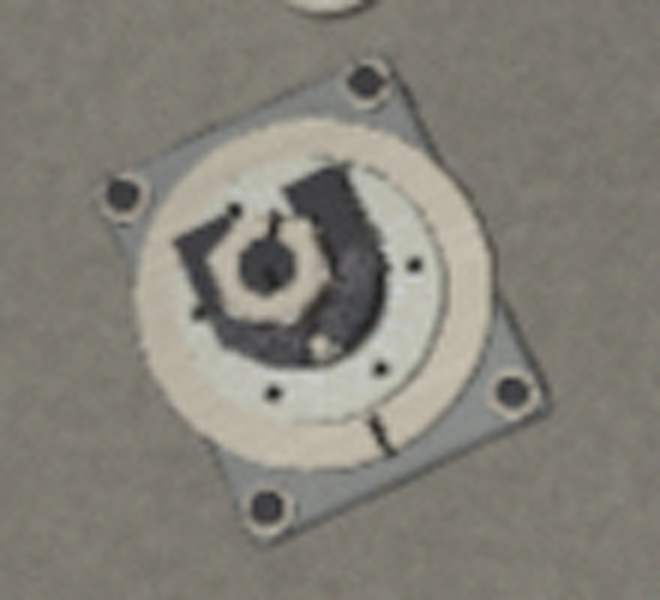

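View pics/z2.png

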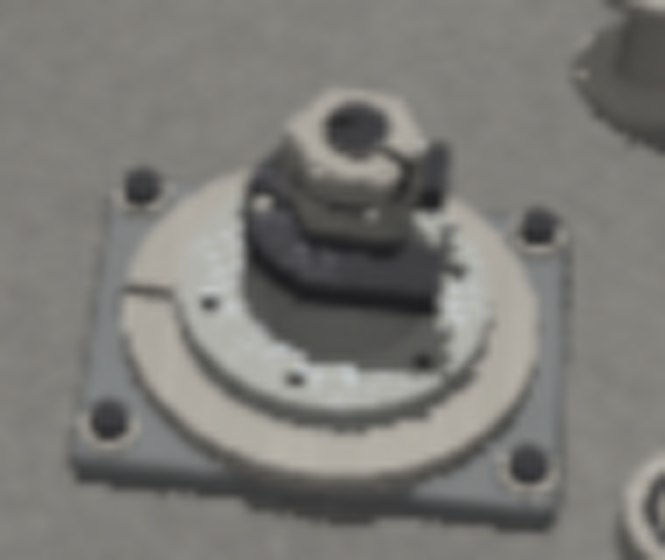

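```bash
cat > h.py <<'E'
import numpy as np,pickle
K={}
K['scene']=(439.2663217747282,323.07238513143824,239.7773856777467,np.array([[0.81897667,0.57374687,-0.00957817],[0.46198159,-0.66915794,-0.58206586],[-0.34036777,0.47227342,-0.81308523]]),np.array([-0.46784896,-0.2111391,1.08612235]))
K['top']=(444.32418965791527,319.0616427482437,238.15862800182663,np.array([[0.01335463,-0.99964749,0.02294674],[-0.99515396,-0.01552342,-0.09709597],[0.09741795,-0.02153886,-0.99501046]]),np.array([-0.02131827,0.57847712,0.94446779]))
def proj(n,X):
    f,cx,cy,R,t=K[n]; c=np.atleast_2d(X)@R.T+t
    return np.c_[f*c[:,0]/c[:,2]+cx,f*c[:,1]/c[:,2]+cy]
def ray(n,p,z):
    f,cx,cy,R,t=K[n]; d=R.T@np.array([(p[0]-cx)/f,(p[1]-cy)/f,1]); o=-R.T@t
    return o+d*(z-o[2])/d[2]
def unz(p,s,x0,y0): return [x0+(p[0]+.5)/s-.5,y0+(p[1]+.5)/s-.5]
E
python3 - <<'E'
from h import *
from scipy.optimize import least_squares as LS
T=lambda p:unz(p,6,170,185); S=lambda p:unz(p,7,335,155)
for n,p,z in [('top',T((267,262)),.107),('scene',S((357,130)),.107),('top',T((383,435)),.024),('scene',S((150,292)),.024),('top',T((315,293)),.024),('scene',S((333,310)),.024)]: print(n,np.round(ray(n,p,z),4))
# corners: labels by local coords; guess yaw
top=[(T(p)) for p in[(367,82),(513,392),(267,507),(123,195)]]
sc=[(S(p)) for p in [(143,187),(541,225),(530,465),(110,420)]]
for p in top: print('b top',np.round(ray('top',p,.016),4))
for p in sc: print('b sc',np.round(ray('scene',p,.016),4))
for p in [(267,255),(275,215)]: print(np.round(ray('top',T(p),.103),4))
for p in [(385,150),(415,165)]: print(np.round(ray('scene',S(p),.103),4))
for p in [(322,347)]: print('pin',np.round(ray('top',T(p),.073),4))
for p in [(263,203)]: print('pin',np.round(ray('scene',S(p),.073),4))
E
```

```text
top [0.5877 0.1996 0.107 ]
scene [0.5878 0.1997 0.107 ]
top [0.5348 0.1732 0.024 ]
scene [0.5362 0.1769 0.024 ]
top [0.5863 0.1996 0.024 ]
scene [0.5873 0.2031 0.024 ]
b top [0.6662 0.1847 0.016 ]
b top [0.5517 0.1275 0.016 ]
b top [0.5083 0.2159 0.016 ]
b top [0.6223 0.2729 0.016 ]
b sc [0.5064 0.2201 0.016 ]
b sc [0.6213 0.2788 0.016 ]
b sc [0.6655 0.1898 0.016 ]
b sc [0.5507 0.132  0.016 ]
[0.5905 0.2005 0.103 ]
[0.6041 0.1983 0.103 ]
[0.5969 0.201  0.103 ]
[0.6071 0.2007 0.103 ]
pin [0.5624 0.1869 0.073 ]
pin [0.5661 0.1883 0.073 ]
```

```bash
cat >> h.py <<'E'
import sys
def row(cur,tgt):
    """cur,tgt: x,y,z,psi_deg commanded; returns fractions"""
    x,y,z,p=cur; d=np.array(tgt[:3])-cur[:3]; a=np.radians(p)
    c,s=np.cos(a),np.sin(a)
    return np.round([ (d[0]*c+d[1]*s)/.25, -d[2]/.25, (-d[0]*s+d[1]*c)/.25, 0,-(tgt[3]-p)/120,0],4)
def after(cur,r):
    x,y,z,p=cur;a=np.radians(p);c,s=np.cos(a),np.sin(a);r=np.array(r)*.25
    return [x+r[0]*c-r[2]*s, y+r[0]*s+r[2]*c, z-r[1]]
E
python3 - <<'E'
from h import *
c=[.1274,-.535,.304,-76.6]
print(row(c,[.2544,-.331,.304,0]))
E
```

```text
[-0.6761 -0.      0.6833  0.     -0.6383  0.    ]
```

Request:
step_arm --plan "-0.136 0 0.136 0 -0.07 0 1; -0.27 0 0.27 0 -0.14 0 1; -0.4 0 0.4 0 -0.21 0 1; -0.54 0 0.54 0 -0.28 0 1; -0.68 0 0.68 0 -0.35 0 1; -0.68 0 0.68 0 -0.42 0 1; -0.68 0 0.68 0 -0.49 0 1; -0.68 0 0.68 0 -0.56 0 1; -0.68 0 0.68 0 -0.64 0 1" --force 40

```text
time: 1.0
tool_pos: [0.2535, -0.33, 0.3037]
tcp_rot: [-1.57, 0.0, -0.007]
force: [0.4, 0.2, -0.4]
opening: 0.0857
```

Run:
```python
from workcell import manip
o=manip.get_obs();print(o['joint_positions'],manip.tips_ahead)
```

```text
[-9.15742214e-01 -2.29842858e-01 -1.22841889e-01  1.67821513e+00
  4.38062000e-06  6.62551094e-01] 0.0726
```

Request:
step_arm --plan "0.1 0 0.15 0 -0.07 0 1; 0.22 0 0.33 0 -0.14 0 1; 0.34 0 0.51 0 -0.21 0 1; 0.46 0 0.69 0 -0.28 0 1; 0.56 0 0.84 0 -0.35 0 1; 0.65 0 0.98 0 -0.42 0 1; 0.65 0 0.98 0 -0.49 0 1; 0.65 0 0.98 0 -0.56 0 1; 0.65 0 0.98 0 -0.63 0 1; 0.65 0 0.98 0 -0.7 0 1"

```text
time: 2.0
tool_pos: [0.4194, -0.0873, 0.3035]
tcp_rot: [-1.57, -0.0, 1.459]
force: [0.5, -1.0, 0.1]
opening: 0.0854
```

Run:
```python
from h import *
c=[.1274,-.535,.304,-76.604]
c=after(c,[-.68,0,.68])+[.196];print(c)
c=after(c,[.65,0,.98])+[84.196];print(c)
print(row(c,[.587,.2003,.22,238]))
```

```text
[np.float64(0.25338905097060455), np.float64(-0.330239752306444), np.float64(0.304), 0.196]
[np.float64(0.4150499946969845), np.float64(-0.08468529953986062), np.float64(0.304), 84.196]
[ 1.2037  0.336  -0.569   0.     -1.2817  0.    ]
```

Request:
step_arm --plan "0.14 0 -0.07 0 -0.07 0 1; 0.3 0 -0.15 0 -0.14 0 1; 0.46 0 -0.23 0 -0.21 0 1; 0.62 0 -0.31 0 -0.28 0 1; 0.78 0 -0.39 0 -0.35 0 1; 0.9 0 -0.45 0 -0.42 0 1; 1 0 -0.5 0 -0.49 0 1; 1 0 -0.5 0 -0.56 0 1; 1 0 -0.5 0 -0.63 0 1; 1 0 -0.5 0 -0.7 0 1"

```text
time: 3.0
tool_pos: [0.5731, 0.1462, 0.3031]
tcp_rot: [-1.57, -0.001, 2.925]
force: [0.1, -0.2, 0.4]
opening: 0.0855
```

Run:
```python
from h import *
c=[.1274,-.535,.304,-76.604]
c=after(c,[-.68,0,.68])+[.196]
c=after(c,[.65,0,.98])+[84.196]
c=after(c,[1,0,-.5])+[168.196];print(c)
print(row(c,[.5873,.2000,.22,238]))
```

```text
[np.float64(0.564690639293157), np.float64(0.1513923942070116), np.float64(0.304), 168.196]
[-0.0488  0.336  -0.2088  0.     -0.5817  0.    ]
```

Request:
step_arm --plan "-0.05 0.05 -0.21 0 -0.07 0 1; -0.05 0.1 -0.21 0 -0.14 0 1; -0.05 0.2 -0.21 0 -0.21 0 1; -0.05 0.3 -0.21 0 -0.28 0 1; -0.05 0.336 -0.21 0 -0.35 0 1; -0.05 0.336 -0.21 0 -0.42 0 1; -0.05 0.336 -0.21 0 -0.49 0 1; -0.05 0.336 -0.21 0 -0.56 0 1; -0.05 0.336 -0.21 0 -0.58 0 1; -0.05 0.336 -0.21 0 -0.58 0 1"

```text
time: 4.0
tool_pos: [0.5968, 0.1942, 0.2194]
tcp_rot: [-1.571, -0.001, -2.15]
force: [1.2, -0.2, -0.3]
opening: 0.0852
```

Run:
```python
from h import *
c=[.1274,-.535,.304,-76.604]
c=after(c,[-.68,0,.68])+[.196]
c=after(c,[.65,0,.98])+[84.196]
c=after(c,[1,0,-.5])+[168.196];print(c)
c=after(c,[-.05,.336,-.21])+[168.196+.58*120];print(c)
from workcell import manip, capture
import cv2
print(manip.get_obs()['tool_pos'],np.degrees(manip.get_obs()['tcp_rot']))
b=capture("scene")["color"][:,:,::-1]
cv2.imwrite("pics/s1.png",cv2.resize(b[60:240,300:480],(720,720)[:2] if 0 else (600,600),interpolation=cv2.INTER_CUBIC))
```

```text
[np.float64(0.564690639293157), np.float64(0.1513923942070116), np.float64(0.304), 168.196]
[np.float64(0.5876659335982812), np.float64(0.20022512760985242), np.float64(0.21999999999999997), 237.796]
[0.59683066 0.19419806 0.21938364] [-9.00325161e+01 -3.72332495e-02 -1.23182940e+02]
```

View pics/s1.png

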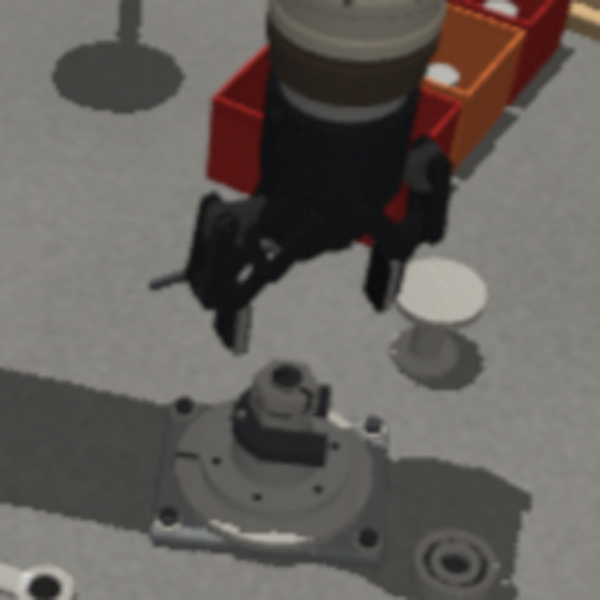

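Run:
```python
from h import *
c=[.5968,.1942,.2194,236.8]
print(row(c,[.5874,.2000,.158,238]))
```

```text
[ 0.0012  0.2456 -0.0442  0.     -0.01    0.    ]
```

Request:
step_arm --plan "0.001 0 -0.044 0 -0.01 0 1; 0.001 0.06 -0.044 0 -0.01 0 1; 0.001 0.12 -0.044 0 -0.01 0 1; 0.001 0.18 -0.044 0 -0.01 0 1; 0.001 0.22 -0.044 0 -0.01 0 1; 0.001 0.246 -0.044 0 -0.01 0 1; 0.001 0.246 -0.044 0 -0.01 0 1"

```text
time: 4.75
tool_pos: [0.5873, 0.1998, 0.1571]
tcp_rot: [-1.572, -0.001, -2.13]
force: [-0.4, -0.4, -0.5]
opening: 0.0856
```

Run:
```python
from h import *
from workcell import manip, capture
import cv2
print(manip.get_obs()['tool_pos'],np.degrees(manip.get_obs()['tcp_rot']))
b=capture("scene")["color"][:,:,::-1]
cv2.imwrite("pics/s2.png",cv2.resize(b[120:240,320:440],(600,600),interpolation=cv2.INTER_CUBIC))
```

```text
[0.58727718 0.19983123 0.15705622] [-9.00645061e+01 -7.79791553e-02 -1.22023663e+02]
```

View pics/s2.png

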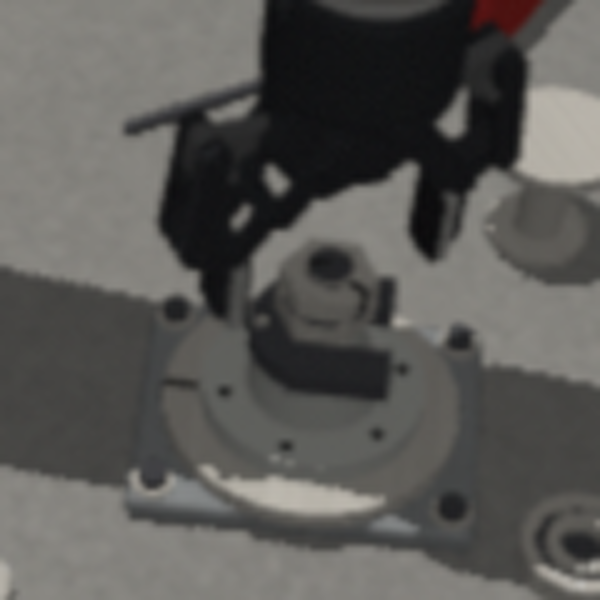

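Run:
```python
from h import *
for w in (.043,.05,.057):
  for z in (.08,.09,.1,.11): print(w,z,[np.round(proj('scene',[.587+s*.53*w,.2+s*.848*w,z]),1) for s in(1,-1)])
```

```text
0.043 0.08 [array([[402.1, 176.1]]), array([[365.4, 188.2]])]
0.043 0.09 [array([[402.8, 172.7]]), array([[365.7, 184.9]])]
0.043 0.1 [array([[403.4, 169.3]]), array([[366.1, 181.5]])]
0.043 0.11 [array([[404.1, 165.8]]), array([[366.4, 178. ]])]
0.05 0.08 [array([[405. , 175.1]]), array([[362.3, 189.2]])]
0.05 0.09 [array([[405.7, 171.7]]), array([[362.6, 185.9]])]
0.05 0.1 [array([[406.4, 168.3]]), array([[362.9, 182.5]])]
0.05 0.11 [array([[407.1, 164.8]]), array([[363.3, 179.1]])]
0.057 0.08 [array([[407.9, 174.1]]), array([[359.3, 190.2]])]
0.057 0.09 [array([[408.6, 170.8]]), array([[359.5, 186.9]])]
0.057 0.1 [array([[409.4, 167.3]]), array([[359.8, 183.5]])]
0.057 0.11 [array([[410.1, 163.9]]), array([[360.1, 180.1]])]
```

Request:
step_arm --plan "0 -0.032 0 0 0 0 0.8; 0 -0.032 0 0 0 0 0.6; 0 -0.032 0 0 0 0 0.5; 0 -0.032 0 0 0 0 0.4; 0 -0.032 0 0 0 0 0.35; 0 -0.032 0 0 0 0 0.3; 0 -0.032 0 0 0 0 0.3; 0 -0.032 0 0 0 0 0.3" --force 30

```text
time: 5.6
tool_pos: [0.588, 0.2003, 0.1674]
tcp_rot: [-1.57, 0.002, -2.13]
force: [-0.7, 0.8, 5.8]
opening: 0.0355
```

Run:
```python
from h import *
from workcell import manip, capture
import cv2
o=manip.get_obs()
print(o['tool_pos'],np.degrees(o['tcp_rot']),o['force'],o['torque'],o['opening'],manip.tips_ahead)
b=capture("scene")["color"][:,:,::-1]
cv2.imwrite("pics/s3.png",cv2.resize(b[120:240,320:440],(600,600),interpolation=cv2.INTER_CUBIC))
```

```text
[0.58798828 0.20025803 0.16739799] [-8.99446962e+01  9.41216275e-02 -1.22021107e+02] [-0.665634    0.81144393  5.78935941] [ 0.23202164 -0.02028072 -0.19412979] 0.035457235961997055 0.0726
```

View pics/s3.png

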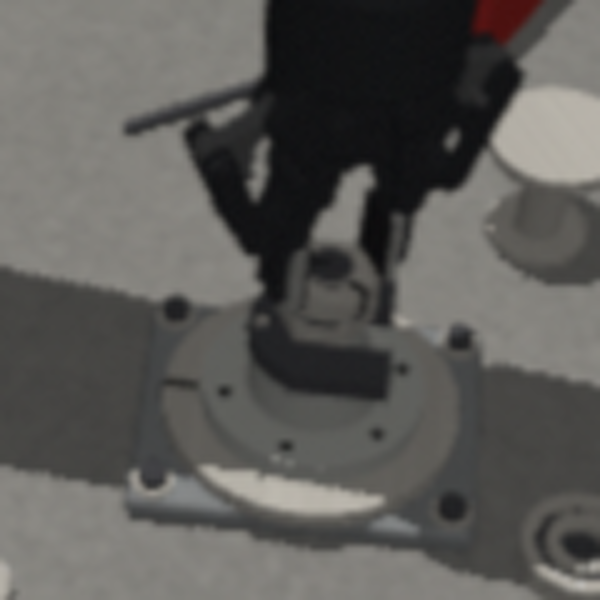

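Request:
step_arm --plan "0 -0.01 0 0 0 0 0.5; 0 -0.024 0 0 0 0 0.5; 0 -0.024 0 0 0 0 0.42; 0 -0.024 0 0 0 0 0.36; 0 -0.024 0 0 0 0 0.3; 0 -0.024 0 0 0 0 0.3; 0 -0.024 0 0 0 0 0.3"

```text
time: 6.35
tool_pos: [0.5878, 0.2003, 0.1734]
tcp_rot: [-1.57, 0.001, -2.129]
force: [-1.0, 1.2, 6.3]
opening: 0.0337
```

Run:
```python
from h import *
from workcell import manip, capture
o=manip.get_obs()
print(o['tool_pos'],np.degrees(o['tcp_rot']),o['force'],o['torque'],o['opening'],manip.tips_ahead)
```

```text
[0.58780266 0.20030413 0.17337638] [-8.99646464e+01  7.86398449e-02 -1.22009276e+02] [-0.97526789  1.21746892  6.31511686] [ 0.27838155  0.22030243 -0.15502529] 0.03365951541853215 0.0726
```

Request:
step_arm --plan "0 -0.001 0 0 0.07 0 0.25; 0 -0.002 0 0 0.14 0 0.25; 0 -0.002 0 0 0.21 0 0.25; 0 -0.003 0 0 0.28 0 0.25; 0 -0.004 0 0 0.35 0 0.25; 0 -0.004 0 0 0.42 0 0.25; 0 -0.005 0 0 0.49 0 0.25; 0 -0.006 0 0 0.56 0 0.25; 0 -0.007 0 0 0.63 0 0.25; 0 -0.007 0 0 0.7 0 0.25"

```text
time: 7.35
tool_pos: [0.5872, 0.2002, 0.1752]
tcp_rot: [-1.571, -0.0, 2.682]
force: [-5.2, 0.5, 9.4]
opening: 0.0339
```

Run:
```python
from h import *
from workcell import manip, capture
import cv2
o=manip.get_obs()
print(o['tool_pos'],np.degrees(o['tcp_rot']),o['force'],o['torque'],o['opening'],manip.tips_ahead)
b=capture("scene")["color"][:,:,::-1]
cv2.imwrite("pics/s4.png",cv2.resize(b[120:240,320:440],(600,600),interpolation=cv2.INTER_CUBIC))
```

```text
[0.58724376 0.20019504 0.17519229] [-9.00276778e+01 -1.19407068e-02  1.53679572e+02] [-5.21320021  0.46046533  9.35766636] [0.0963261  1.1179404  0.24895885] 0.033866337509084965 0.0726
```

View pics/s4.png

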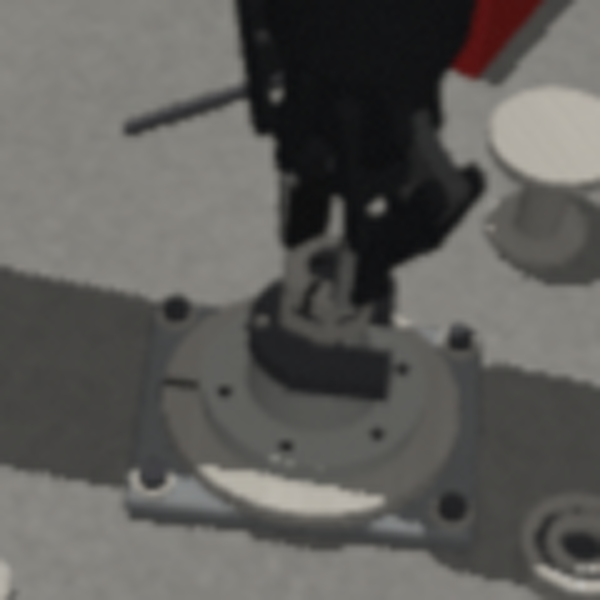

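Request:
step_arm --plan "0 -0.001 0 0 0.07 0 0.25; 0 -0.002 0 0 0.14 0 0.25; 0 -0.002 0 0 0.21 0 0.25; 0 -0.003 0 0 0.28 0 0.25; 0 -0.004 0 0 0.35 0 0.25; 0 -0.004 0 0 0.42 0 0.25; 0 -0.005 0 0 0.49 0 0.25; 0 -0.006 0 0 0.56 0 0.25; 0 -0.006 0 0 0.56 0 0.25"

```text
time: 8.3
tool_pos: [0.587, 0.2007, 0.1767]
tcp_rot: [-1.57, -0.001, 1.51]
force: [-5.5, 3.2, 8.1]
opening: 0.0336
```

Run:
```python
from h import *
from workcell import manip, capture
import cv2
o=manip.get_obs()
print(o['tool_pos'],np.degrees(o['tcp_rot']),o['force'],o['torque'],o['opening'],manip.tips_ahead)
b=capture("scene")["color"][:,:,::-1]
cv2.imwrite("pics/s5.png",cv2.resize(b[120:240,320:440],(600,600),interpolation=cv2.INTER_CUBIC))
```

```text
[0.58700679 0.2006583  0.17665451] [-8.99664648e+01 -8.12942286e-02  8.65396903e+01] [-5.48311103  3.24698271  8.09832724] [ 0.60724097  1.22761154 -0.03935217] 0.03355972175919207 0.0726
```

View pics/s5.png

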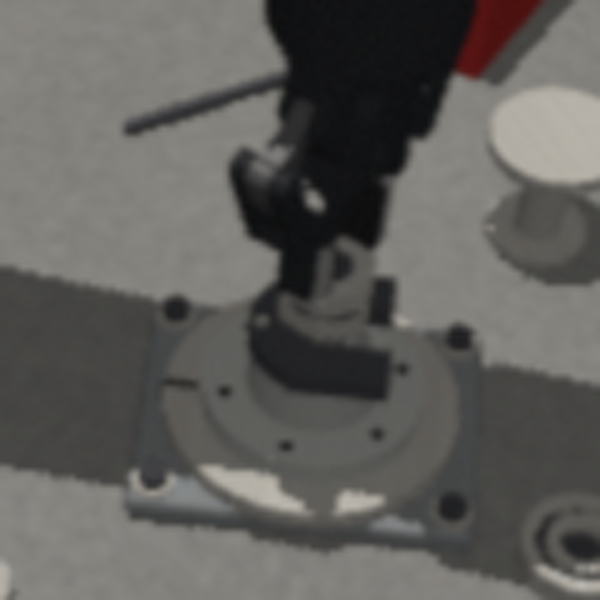

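Request:
step_arm --plan "0 0 0 0 0 0 0.6; 0 0 0 0 0 0 0.9; 0 -0.06 0 0 0 0 1; 0 -0.16 0 0 0 0 1; 0 -0.28 0 0 -0.06 0 1; 0 -0.28 0 0 -0.12 0 1; 0 -0.28 0 0 -0.18 0 1; 0 -0.28 0 0 -0.25 0 1; 0 -0.28 0 0 -0.25 0 1"

```text
time: 9.25
tool_pos: [0.5878, 0.1999, 0.2466]
tcp_rot: [-1.572, 0.0, 2.04]
force: [-0.9, 0.1, -0.3]
opening: 0.0857
```

Run:
```python
from h import *
from workcell import manip, capture
import cv2
o=manip.get_obs()
print(o['tool_pos'],np.degrees(o['tcp_rot']),o['force'],o['torque'],o['opening'],manip.tips_ahead)
b=capture("scene")["color"][:,:,::-1]
cv2.imwrite("pics/s6.png",cv2.resize(b[155:235,335:430],(665,560),interpolation=cv2.INTER_CUBIC))
b=capture("top")["color"][:,:,::-1]
cv2.imwrite("pics/t6.png",cv2.resize(b[185:285,170:280],(660,600),interpolation=cv2.INTER_CUBIC))
```

```text
[0.58778929 0.1999258  0.24659245] [-9.00419490e+01  1.47357269e-02  1.16909151e+02] [-0.85000382  0.07024095 -0.30960449] [-0.00750093 -0.02116212 -0.02887305] 0.08570915201774076 0.0726
```

View pics/s6.png

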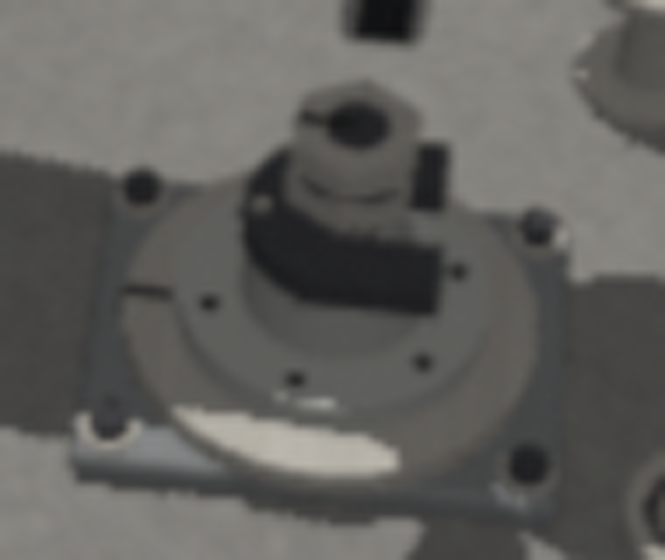

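View pics/t6.png

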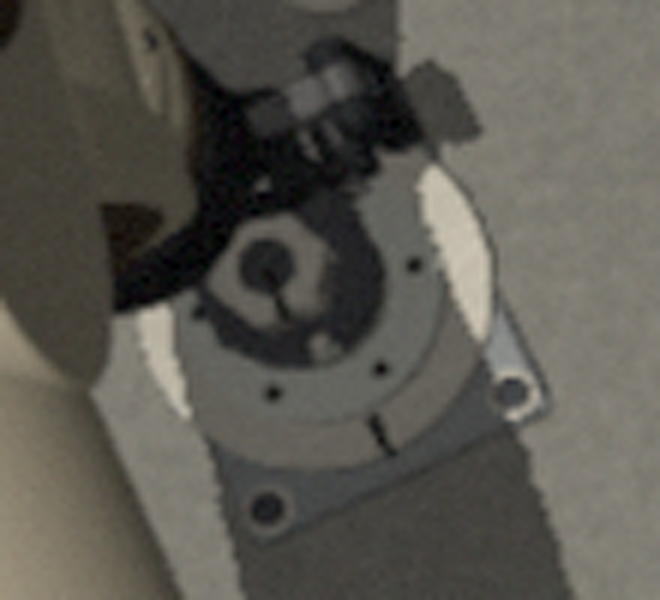

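Run:
```python
from h import *
T=lambda p:unz(p,6,170,185); S=lambda p:unz(p,7,335,155)
P=np.array([.5872,.2007])
for n,p,z in [('top',T((287,318)),.106),('top',T((275,292)),.106),('scene',S((305,118)),.106),('scene',S((330,124)),.106),('top',T((383,435)),.024),('scene',S((150,292)),.024),('top',T((267,264)),.107),('scene',S((357,126)),.107),('top',T((322,347)),.073),('scene',S((262,204)),.073)]:
    r=ray(n,p,z)[:2]; d=r-P; print(n,np.round(r,4),np.linalg.norm(d).round(4),np.degrees(np.arctan2(d[1],d[0])).round(1)+180)
# outer washer bottom/top edges near corner: heights
a=np.radians(26.5);u=np.array([np.cos(a),np.sin(a)]);v=np.array([-u[1],u[0]])
for z in(.060,.064,.068,.07,.074,.078):
  q=P+.030*u-.031*v; print(z,(proj('scene',[*q,z])-[335,155])*7+3)
```

```text
top [0.5691 0.1924] 0.0199 24.5
top [0.5778 0.1967] 0.0102 22.69999999999999
scene [0.5725 0.1962] 0.0154 16.80000000000001
scene [0.5797 0.1983] 0.0079 17.900000000000006
top [0.5348 0.1732] 0.0592 27.69999999999999
scene [0.5362 0.1769] 0.0563 25.0
top [0.587  0.1995] 0.0012 81.9
scene [0.587  0.2011] 0.0005 297.3
top [0.5624 0.1869] 0.0284 29.099999999999994
scene [0.5661 0.1878] 0.0248 31.400000000000006
0.06 [[434.58324846 324.2911523 ]]
0.064 [[436.2977281 315.4355805]]
0.068 [[438.02452883 306.51636827]]
0.07 [[438.89259117 302.03268223]]
0.074 [[440.63812405 293.01671532]]
0.078 [[442.39631488 283.935368  ]]
```

Run:
```python
from h import *
import cv2
from workcell import capture
b=capture("scene")["color"][:,:,::-1]
cv2.imwrite("pics/s7.png",cv2.resize(b[60:220,310:470],(800,800)[:2] if 0 else (600,600),interpolation=cv2.INTER_CUBIC))
a=np.radians(116.9);u=np.array([np.cos(a),np.sin(a)]);v=np.array([-u[1],u[0]])
P=np.array([.5878,.1999])
for s in(1,-1):
  for w in(.043,.055):
   for z in(.165,.175,.185):
    print(s,w,z,*[((proj('scene',[*(P+s*w*u+k*v),z])[0]-[310,60])*3.75+1.4).round() for k in(-.011,.011)])
```

```text
1 0.043 0.165 [322. 292.] [281. 288.]
1 0.043 0.175 [325. 277.] [283. 273.]
1 0.043 0.185 [327. 262.] [285. 258.]
1 0.055 0.165 [323. 276.] [282. 273.]
1 0.055 0.175 [326. 262.] [284. 258.]
1 0.055 0.185 [328. 247.] [286. 243.]
-1 0.043 0.165 [314. 407.] [270. 403.]
-1 0.043 0.175 [317. 393.] [272. 389.]
-1 0.043 0.185 [319. 378.] [274. 374.]
-1 0.055 0.165 [313. 425.] [269. 421.]
-1 0.055 0.175 [316. 410.] [271. 406.]
-1 0.055 0.185 [318. 396.] [273. 391.]
```

View pics/s7.png

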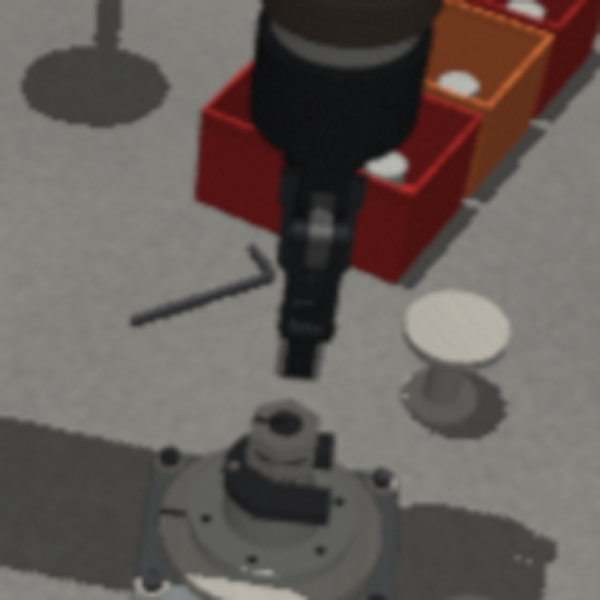

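Run:
```python
from h import *
print(row([.5878,.1999,.2466,116.9],[.589,.2016,.136,116.5]))
```

```text
[ 0.0039  0.4424 -0.0074  0.      0.0033  0.    ]
```

Request:
step_arm --plan "0.004 0.1 -0.007 0 0.003 0 1; 0.004 0.2 -0.007 0 0.003 0 1; 0.004 0.28 -0.007 0 0.003 0 1; 0.004 0.34 -0.007 0 0.003 0 1; 0.004 0.4 -0.007 0 0.003 0 0.95; 0.004 0.43 -0.007 0 0.003 0 0.9; 0.004 0.443 -0.007 0 0.003 0 0.85; 0.004 0.443 -0.007 0 0.003 0 0.82" --force 20

```text
time: 10.2
tool_pos: [0.5888, 0.2018, 0.135]
tcp_rot: [-1.571, -0.0, 2.032]
force: [0.5, 0.4, -0.1]
opening: 0.0703
```

Run:
```python
from h import *
from workcell import manip, capture
import cv2
o=manip.get_obs()
print(o['tool_pos'],np.degrees(o['tcp_rot']),o['force'],o['torque'],o['opening'])
b=capture("scene")["color"][:,:,::-1]
cv2.imwrite("pics/s8.png",cv2.resize(b[145:235,335:430],(665,630)[:2] if 0 else (633,600),interpolation=cv2.INTER_CUBIC))
```

```text
[0.58877131 0.20176971 0.13497492] [-9.00016683e+01 -2.59202691e-04  1.16414260e+02] [ 0.53281914  0.42383765 -0.06636561] [ 0.02847268 -0.0229124   0.02175493] 0.07032555576026925
```

View pics/s8.png

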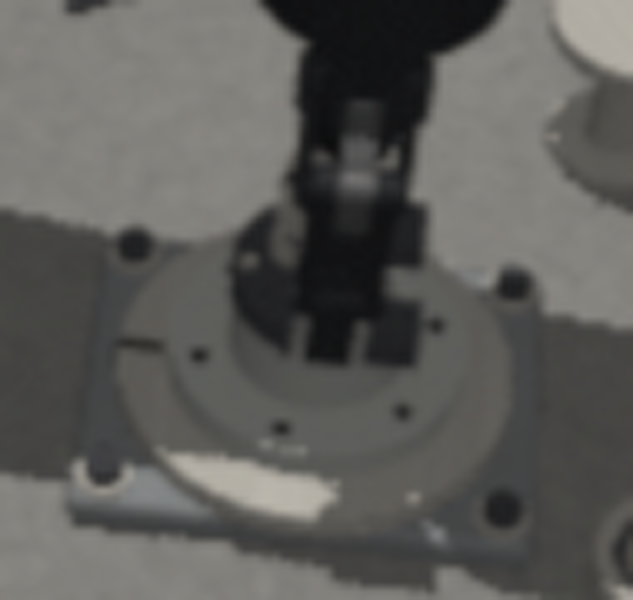

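Request:
step_arm --plan "0 0 0 0 0 0 0.78; 0 0 0 0 0 0 0.76; 0 0 0 0 0 0 0.745; 0 0 0 0 0 0 0.745" --force 20

```text
time: 10.65
tool_pos: [0.5888, 0.2018, 0.1351]
tcp_rot: [-1.571, 0.0, 2.032]
force: [-0.4, -0.0, 0.2]
opening: 0.0636
```

Request:
step_arm --plan "0 0 0 0 0 0 0.735; 0 0 0 0 0 0 0.735"

```text
time: 10.85
tool_pos: [0.5887, 0.2017, 0.1349]
tcp_rot: [-1.571, 0.0, 2.032]
force: [0.9, 1.0, -0.3]
opening: 0.0627
```

Request:
step_arm --plan "0 0 0 0 0 0 0.728; 0 0 0 0 0 0 0.728"

```text
time: 11.05
tool_pos: [0.5888, 0.2017, 0.1349]
tcp_rot: [-1.571, 0.0, 2.032]
force: [0.6, -0.3, 0.1]
opening: 0.0622
```

Request:
step_arm --plan "0 0 0 0 0 0 0.722; 0 0 0 0 0 0 0.722"

```text
time: 11.25
tool_pos: [0.5888, 0.2017, 0.135]
tcp_rot: [-1.571, 0.0, 2.032]
force: [-0.3, -1.7, 0.7]
opening: 0.0617
```

Request:
step_arm --plan "0 0 0 0 0 0 0.715; 0 0 0 0 0 0 0.705; 0 0 0 0 0 0 0.69; 0 0 0 0 0 0 0.65" --force 20

```text
time: 11.65
tool_pos: [0.5888, 0.2017, 0.1352]
tcp_rot: [-1.571, 0.0, 2.032]
force: [-1.6, -3.0, 5.2]
opening: 0.0612
```

Run:
```python
from h import *
from workcell import manip, capture
o=manip.get_obs()
print(o['tool_pos'],np.degrees(o['tcp_rot']),o['force'],o['torque'],o['opening'])
```

```text
[0.58876814 0.20167967 0.13519182] [-9.00156602e+01  1.27453375e-02  1.16426078e+02] [-1.61530596 -2.99882641  5.19759625] [-0.59469324  0.26332225  0.05280633] 0.0612147561690679
```

Request:
step_arm --plan "0 -0.004 0 0 0 0 0.65; 0 -0.008 0 0 0 0 0.65; 0 -0.008 0 0 0 0 0.65" --force 25

```text
time: 11.95
tool_pos: [0.5886, 0.2019, 0.1364]
tcp_rot: [-1.57, -0.0, 2.032]
force: [0.8, -0.2, -2.0]
opening: 0.0607
```

Request:
step_arm --plan "0 -0.004 0 0 0 0 0.65; 0 -0.004 0 0 0 0 0.65"

```text
time: 12.15
tool_pos: [0.5887, 0.2018, 0.1378]
tcp_rot: [-1.571, -0.0, 2.032]
force: [0.1, -0.5, -1.5]
opening: 0.0602
```

Request:
step_arm --plan "0 -0.004 0 0 0 0 0.65; 0 -0.004 0 0 0 0 0.65"

```text
time: 12.35
tool_pos: [0.5888, 0.2018, 0.139]
tcp_rot: [-1.571, 0.0, 2.032]
force: [-0.8, 0.4, -1.3]
opening: 0.0609
```

Request:
step_arm --plan "0 -0.002 0 0 0 0 0.65; 0 -0.004 0 0 0 0 0.65; 0 -0.004 0 0 0 0 0.65"

```text
time: 12.65
tool_pos: [0.5888, 0.2017, 0.14]
tcp_rot: [-1.571, -0.0, 2.032]
force: [-0.9, 0.3, -2.0]
opening: 0.0606
```

Request:
step_arm --plan "0 -0.002 0 0 0 0 0.65; 0 -0.004 0 0 0 0 0.65; 0 -0.004 0 0 0 0 0.65"

```text
time: 12.95
tool_pos: [0.5888, 0.2017, 0.141]
tcp_rot: [-1.571, -0.0, 2.032]
force: [0.2, 0.1, -1.5]
opening: 0.0605
```

Request:
step_arm --plan "0 -0.002 0 0 0 0 0.65; 0 -0.004 0 0 0 0 0.65; 0 -0.004 0 0 0 0 0.65"

```text
time: 13.25
tool_pos: [0.5887, 0.2017, 0.142]
tcp_rot: [-1.571, 0.0, 2.032]
force: [0.7, 0.1, -1.3]
opening: 0.0607
```

Run:
```python
from h import *
from workcell import manip, capture
import cv2
b=capture("scene")["color"][:,:,::-1]
cv2.imwrite("pics/s9.png",cv2.resize(b[145:235,335:430],(633,600),interpolation=cv2.INTER_CUBIC))
b=capture("top")["color"][:,:,::-1]
cv2.imwrite("pics/t9.png",cv2.resize(b[185:285,170:280],(660,600),interpolation=cv2.INTER_CUBIC))
```

```text
(no output)
```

View pics/s9.png

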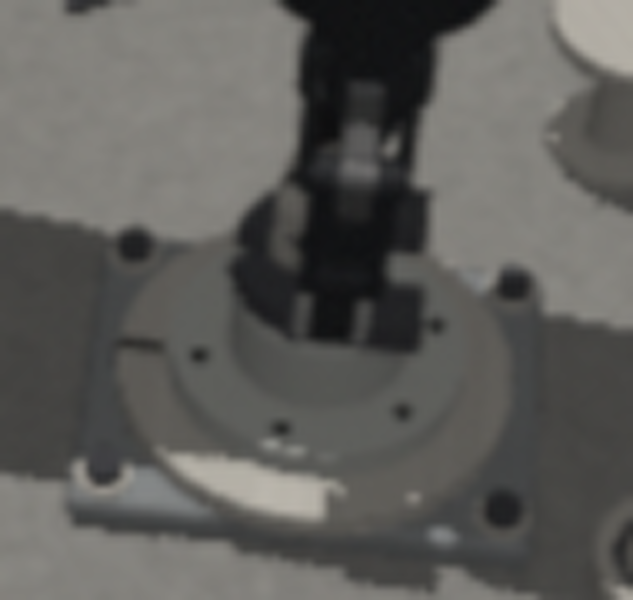

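View pics/t9.png

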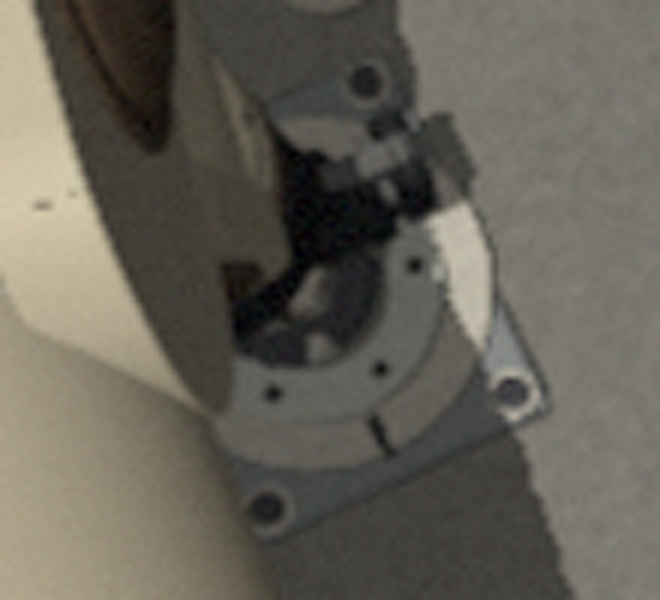

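Request:
step_arm --plan "0 -0.002 0 0 0 0 0.65; 0 -0.004 0 0 0 0 0.65; 0 -0.004 0 0 0 0 0.65"

```text
time: 13.65
tool_pos: [0.5888, 0.2018, 0.143]
tcp_rot: [-1.571, -0.0, 2.032]
force: [-0.0, 0.4, -1.4]
opening: 0.0604
```

Request:
step_arm --plan "0 -0.002 0 0 0 0 0.65; 0 -0.004 0 0 0 0 0.65; 0 -0.004 0 0 0 0 0.65"

```text
time: 13.95
tool_pos: [0.5888, 0.2018, 0.144]
tcp_rot: [-1.571, 0.0, 2.032]
force: [0.1, 0.3, -0.7]
opening: 0.0607
```

Request:
step_arm --plan "0 -0.002 0 0 0 0 0.65; 0 -0.004 0 0 0 0 0.65; 0 -0.004 0 0 0 0 0.65"

```text
time: 14.25
tool_pos: [0.5887, 0.2017, 0.145]
tcp_rot: [-1.571, -0.0, 2.032]
force: [-0.1, -0.6, -2.1]
opening: 0.0605
```

Request:
step_arm --plan "0 -0.002 0 0 0 0 0.65; 0 -0.004 0 0 0 0 0.65; 0 -0.004 0 0 0 0 0.65"

```text
time: 14.55
tool_pos: [0.5888, 0.2018, 0.146]
tcp_rot: [-1.571, -0.0, 2.032]
force: [0.0, 0.1, -1.9]
opening: 0.0602
```

Run:
```python
from h import *
from workcell import manip, capture
import cv2
b=capture("scene")["color"][:,:,::-1]
cv2.imwrite("pics/s10.png",cv2.resize(b[145:235,335:430],(633,600),interpolation=cv2.INTER_CUBIC))
```

```text
(no output)
```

View pics/s10.png

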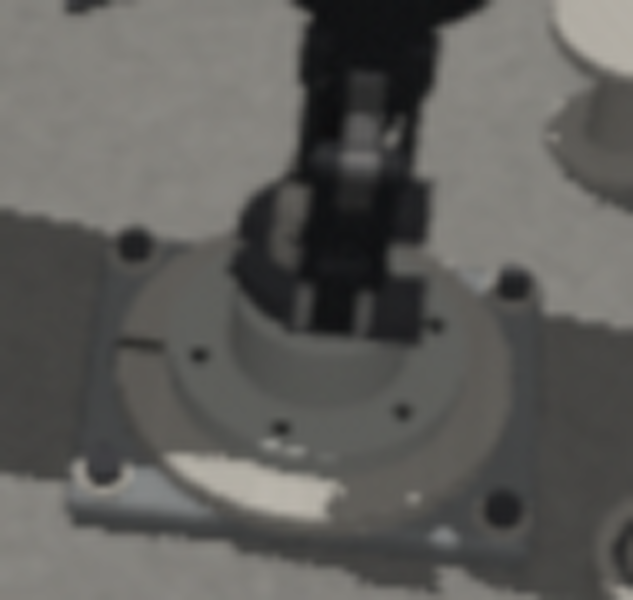

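Request:
step_arm --plan "0 -0.002 0 0 0 0 0.65; 0 -0.002 0 0 0 0 0.65"

```text
time: 14.8
tool_pos: [0.5887, 0.2017, 0.1464]
tcp_rot: [-1.571, -0.0, 2.032]
force: [0.0, -0.9, -3.0]
opening: 0.0604
```

Request:
step_arm --plan "0 -0.002 0 0 0 0 0.65; 0 -0.002 0 0 0 0 0.65"

```text
time: 15.0
tool_pos: [0.5887, 0.2017, 0.1465]
tcp_rot: [-1.57, -0.0, 2.032]
force: [0.7, -0.2, -5.5]
opening: 0.0602
```

Request:
step_arm --plan "0 -0.002 0 0 0 0 0.65; 0 -0.002 0 0 0 0 0.65"

```text
time: 15.2
tool_pos: [0.5887, 0.2017, 0.1466]
tcp_rot: [-1.57, -0.0, 2.032]
force: [3.5, 1.7, -11.5]
opening: 0.0606
```

Request:
step_arm --plan "0 0.009 0 0 0 0 0.65; 0 0.009 0 0 0 0 0.65" --force 30

```text
time: 15.4
tool_pos: [0.5887, 0.2017, 0.1454]
tcp_rot: [-1.571, 0.0, 2.032]
force: [-0.0, -0.1, -1.1]
opening: 0.0604
```

Request:
step_arm --plan "0 0 0.004 0 0 0 0.65; 0 0 0.008 0 0 0 0.65; 0 0 0.012 0 0 0 0.65; 0 0 0.012 0 0 0 0.65"

```text
time: 15.8
tool_pos: [0.586, 0.2004, 0.1454]
tcp_rot: [-1.571, 0.0, 2.032]
force: [-0.3, -0.1, -2.2]
opening: 0.0604
```

Request:
step_arm --plan "0 0 0.006 0 0 0 0.65; 0 0 0.012 0 0 0 0.65; 0 0 0.018 0 0 0 0.65; 0 0 0.024 0 0 0 0.65"

```text
time: 16.2
tool_pos: [0.5805, 0.1976, 0.1451]
tcp_rot: [-1.571, 0.0, 2.032]
force: [0.5, 0.5, -1.9]
opening: 0.0604
```

Request:
step_arm --plan "0 0 0.008 0 0 0 0.65; 0 0 0.016 0 0 0 0.65; 0 0 0.024 0 0 0 0.65; 0 0 0.032 0 0 0 0.65; 0 0 0.04 0 0 0 0.65"

```text
time: 16.7
tool_pos: [0.5715, 0.1932, 0.1452]
tcp_rot: [-1.571, -0.0, 2.032]
force: [0.2, 0.7, -2.8]
opening: 0.0607
```

Request:
step_arm --plan "0 0 0.012 0 0 0 0.65; 0 0 0.024 0 0 0 0.65; 0 0 0.036 0 0 0 0.65; 0 0 0.048 0 0 0 0.65; 0 0 0.06 0 0 0 0.65; 0 0 0.072 0 0 0 0.65; 0 0 0.084 0 0 0 0.65; 0 0 0.096 0 0 0 0.65"

```text
time: 17.5
tool_pos: [0.55, 0.1825, 0.1452]
tcp_rot: [-1.571, 0.0, 2.032]
force: [-0.3, -0.5, -2.3]
opening: 0.0601
```

Request:
step_arm --plan "0 0 0.014 0 0 0 0.65; 0 0 0.03 0 0 0 0.65; 0 0 0.046 0 0 0 0.65; 0 0 0.062 0 0 0 0.65; 0 0 0.08 0 0 0 0.65; 0 0 0.1 0 0 0 0.65; 0 0 0.12 0 0 0 0.65; 0 0 0.14 0 0 0 0.65; 0 0 0.16 0 0 0 0.65; 0 0 0.16 0 0 0 0.65"

```text
time: 18.5
tool_pos: [0.5139, 0.1645, 0.1452]
tcp_rot: [-1.571, -0.0, 2.032]
force: [0.4, -0.3, -3.0]
opening: 0.0601
```

Run:
```python
from h import *
from workcell import manip, capture
import cv2
o=manip.get_obs()
print(o['tool_pos'],np.degrees(o['tcp_rot']),o['force'],o['torque'],o['opening'])
b=capture("scene")["color"][:,:,::-1]
cv2.imwrite("pics/s11.png",cv2.resize(b[100:300,260:460],(600,600),interpolation=cv2.INTER_CUBIC))
b=capture("top")["color"][:,:,::-1]
cv2.imwrite("pics/t11.png",b)
```

```text
[0.51390007 0.16452485 0.14523065] [-8.99956735e+01 -1.66147624e-03  1.16422400e+02] [ 0.40429029 -0.26305815 -3.00210907] [ 0.03082637 -0.01774091  0.03934295] 0.06010017015313607
```

View pics/s11.png

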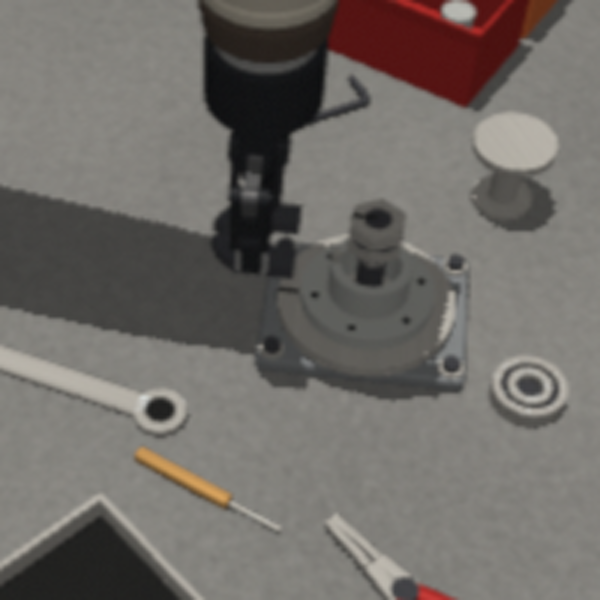

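View pics/t11.png

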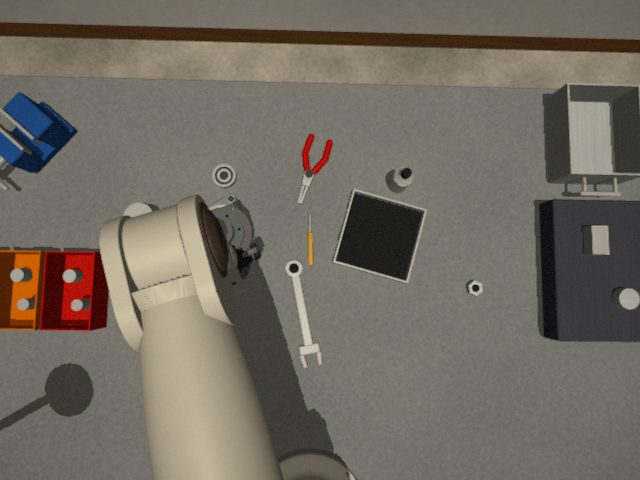

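Run:
```python
from h import *
import cv2
im=cv2.imread('pics/top0.png')[180:290,325:435]
cv2.imwrite('pics/tr.png',cv2.resize(im,(600,600),interpolation=cv2.INTER_CUBIC))
c=[ray('top',p,.024)[:2] for p in[(354,190),(426,210),(408,282),(334,262)]]
print(np.round(c,4),np.mean(c,0))
c=[ray('scene',p,.024)[:2] for p in[(294,267),(350,326),(278,384),(222,316)]]
print(np.round(c,4),np.mean(c,0))
```

```text
[[ 0.6881 -0.0894]
 [ 0.6458 -0.2502]
 [ 0.4858 -0.209 ]
 [ 0.5272 -0.0465]] [ 0.58674213 -0.14877645]
[[ 0.5348 -0.047 ]
 [ 0.6931 -0.0892]
 [ 0.6515 -0.2445]
 [ 0.4904 -0.2059]] [ 0.59242869 -0.14668398]
```

Request:
step_arm --plan "0 -0.06 0 0 0 0 0.65; 0 -0.14 0 0 0 0 0.65; 0 -0.22 0 0 0 0 0.65; 0 -0.28 0 0 0 0 0.65; 0 -0.28 0 0 0 0 0.65"

```text
time: 19.1
tool_pos: [0.5153, 0.1651, 0.218]
tcp_rot: [-1.575, 0.001, 2.032]
force: [0.5, -0.2, -1.8]
opening: 0.0605
```

Run:
```python
from h import *
print(row([.5139,.1645,.2152,116.42],[.5885,-.148,.215,75.1]))
```

```text
[-1.2522e+00  8.0000e-04  2.8900e-01  0.0000e+00  3.4430e-01  0.0000e+00]
```

Request:
step_arm --plan "-0.05 0 0.01 0 0.03 0 0.65; -0.15 0 0.04 0 0.07 0 0.65; -0.27 0 0.07 0 0.11 0 0.65; -0.4 0 0.1 0 0.15 0 0.65; -0.53 0 0.13 0 0.19 0 0.65; -0.66 0 0.16 0 0.23 0 0.65; -0.78 0 0.19 0 0.27 0 0.65; -0.88 0 0.21 0 0.31 0 0.65; -0.95 0 0.23 0 0.34 0 0.65; -0.95 0 0.23 0 0.34 0 0.65"

```text
time: 20.1
tool_pos: [0.5687, -0.0754, 0.214]
tcp_rot: [-1.57, 0.001, 1.316]
force: [-0.2, 0.7, -1.8]
opening: 0.0601
```

Run:
```python
from h import *
from workcell import manip
o=manip.get_obs(); p=np.degrees(o['tcp_rot'])[2]
print(o['tool_pos'],p,o['force'],o['opening'])
print(row([*o['tool_pos'],p],[.5885,-.148,.13,75.1]))
```

```text
[ 0.56866701 -0.07539075  0.21400817] 75.40665324290174 [-0.24070058  0.7257144  -1.78689477] 0.06011982138844478
[-0.2611  0.336  -0.15    0.      0.0026  0.    ]
```

Request:
step_arm --plan "-0.13 0.03 -0.08 0 0.003 0 0.65; -0.26 0.08 -0.15 0 0.003 0 0.65; -0.26 0.16 -0.15 0 0.003 0 0.65; -0.26 0.25 -0.15 0 0.003 0 0.65; -0.26 0.34 -0.15 0 0.003 0 0.65; -0.26 0.41 -0.15 0 0.003 0 0.65; -0.26 0.44 -0.15 0 0.003 0 0.65; -0.26 0.44 -0.15 0 0.003 0 0.65"

```text
time: 20.9
tool_pos: [0.5882, -0.145, 0.1038]
tcp_rot: [-1.568, -0.0, 1.315]
force: [0.9, -0.4, -2.0]
opening: 0.0603
```

Run:
```python
from h import *
from workcell import manip, capture
import cv2
o=manip.get_obs()
print(o['tool_pos'],np.degrees(o['tcp_rot']),o['force'],o['torque'],o['opening'])
b=capture("scene")["color"][:,:,::-1]
cv2.imwrite("pics/s12.png",cv2.resize(b[220:400,200:380],(600,600),interpolation=cv2.INTER_CUBIC))
```

```text
[ 0.58819569 -0.14502764  0.10380794] [-8.98611045e+01 -3.35880938e-03  7.53404292e+01] [ 0.85702999 -0.38862413 -2.03114157] [-0.04483863 -0.02354155  0.03152867] 0.06034899928687344
```

View pics/s12.png

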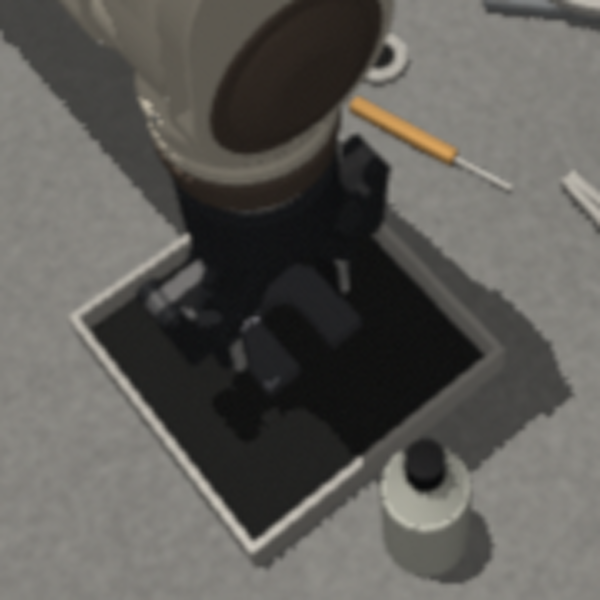

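Request:
step_arm --plan "0 0.016 0 0 0 0 0.65; 0 0.032 0 0 0 0 0.65; 0 0.048 0 0 0 0 0.65; 0 0.06 0 0 0 0 0.65; 0 0.068 0 0 0 0 0.65; 0 0.072 0 0 0 0 0.65; 0 0.072 0 0 0 0 0.65"

```text
time: 21.65
tool_pos: [0.5888, -0.1458, 0.087]
tcp_rot: [-1.571, -0.0, 1.314]
force: [0.4, 0.3, -2.2]
opening: 0.0603
```

Request:
step_arm --plan "0 0.004 0 0 0 0 0.65; 0 0.008 0 0 0 0 0.65; 0 0.012 0 0 0 0 0.65; 0 0.012 0 0 0 0 0.65"

```text
time: 22.05
tool_pos: [0.5887, -0.1457, 0.0839]
tcp_rot: [-1.571, -0.0, 1.314]
force: [0.2, 0.4, -2.1]
opening: 0.0603
```

Request:
step_arm --plan "0 0.004 0 0 0 0 0.65; 0 0.008 0 0 0 0 0.65; 0 0.008 0 0 0 0 0.65"

```text
time: 22.35
tool_pos: [0.5887, -0.1457, 0.0819]
tcp_rot: [-1.571, 0.0, 1.314]
force: [-0.5, 0.4, -1.4]
opening: 0.0604
```

Request:
step_arm --plan "0 0.003 0 0 0 0 0.65; 0 0.006 0 0 0 0 0.65; 0 0.006 0 0 0 0 0.65"

```text
time: 22.65
tool_pos: [0.5889, -0.1458, 0.0814]
tcp_rot: [-1.571, -0.0, 1.314]
force: [-2.6, 1.3, 4.2]
opening: 0.0603
```

Request:
step_arm --plan "0 0.001 0 0 0 0 0.72; 0 0 0 0 0 0 0.76; 0 0 0 0 0 0 0.82; 0 0 0 0 0 0 0.9; 0 0 0 0 0 0 0.95; 0 -0.02 0 0 0 0 0.95; 0 -0.08 0 0 0 0 0.95; 0 -0.2 0 0 0 0 0.95; 0 -0.4 0 0 0 0 0.95; 0 -0.5 0 0 0 0 0.95"

```text
time: 23.65
tool_pos: [0.5894, -0.1459, 0.2113]
tcp_rot: [-1.576, -0.0, 1.314]
force: [1.1, -0.7, 0.8]
opening: 0.0812
```

Request:
step_arm --plan "-0.1 -0.1 0 0 0 0 0.95; -0.2 -0.1 0 0 0 0 0.95; -0.3 -0.1 0 0 0 0 0.95; -0.4 -0.1 0 0 0 0 0.95; -0.5 -0.1 0 0 0 0 0.95; -0.6 -0.1 0 0 0 0 0.95; -0.6 -0.1 0 0 0 0 0.95"

```text
time: 24.35
tool_pos: [0.5499, -0.2932, 0.2319]
tcp_rot: [-1.572, 0.001, 1.311]
force: [-0.2, 0.5, 0.2]
opening: 0.0814
```

Run:
```python
from h import *
from workcell import manip, capture
import cv2
o=manip.get_obs()
print(o['tool_pos'],np.degrees(o['tcp_rot']),o['force'],o['torque'],o['opening'])
b=capture("scene")["color"][:,:,::-1]
cv2.imwrite("pics/s13.png",b)
cv2.imwrite("pics/s13z.png",cv2.resize(b[150:240,330:430],(600,540),interpolation=cv2.INTER_CUBIC))
b=capture("top")["color"][:,:,::-1]
cv2.imwrite("pics/t13.png",b)
```

```text
[ 0.54985381 -0.29324242  0.2318988 ] [-9.00640561e+01  5.00074634e-02  7.51099243e+01] [-0.16114088  0.49303173  0.19293889] [-0.01537839  0.02586224  0.03453445] 0.08137167898514473
```

View pics/s13.png

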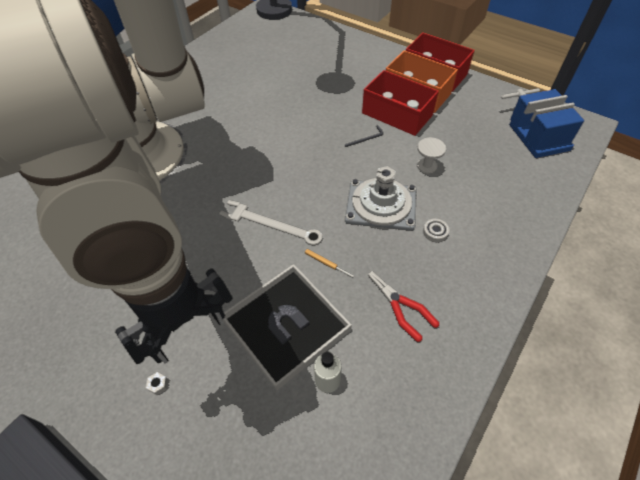

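View pics/t13.png

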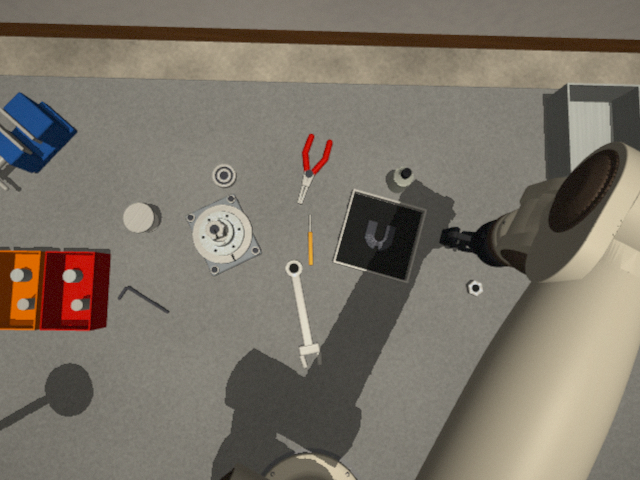

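View pics/s13z.png

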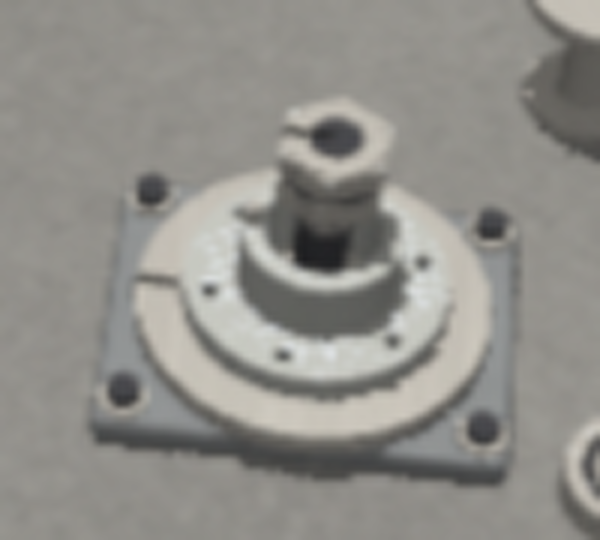

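Run:
```python
from h import *
import cv2
S=lambda p:unz(p,6,330,150)
c=ray('scene',S((337,136)),.107)[:2]
for p in [(285,129),(305,131),(296,130)]:
    d=ray('scene',S(p),.1055)[:2]-c; print(np.degrees(np.arctan2(-d[1],-d[0])))
for a in(20,26.5,33):
    r=np.radians(a); q=np.array([.5872,.2007])
    print(a,[((proj('scene',[q[0]-k*np.cos(r),q[1]-k*np.sin(r),.106])[0]-[330,150])*6+2.5).round(1) for k in(0,.01,.018)],[((proj('top',[q[0]-k*np.cos(r),q[1]-k*np.sin(r),.106])[0]-[180,200])*10+4.5).round(1) for k in(0,.01,.018)])
im=cv2.imread('pics/t13.png')[200:260,180:240]
cv2.imwrite('pics/t13z.png',cv2.resize(im,(600,600),interpolation=cv2.INTER_CUBIC))
```

```text
18.989389451820784
14.390581443513224
16.813929087614053
20 [array([335.5, 141. ]), array([306.5, 135.7]), array([283.3, 131.4])] [array([340.6, 290. ]), array([356. , 336.8]), array([368.4, 374.3])]
26.5 [array([335.5, 141. ]), array([306.1, 138.1]), array([282.5, 135.7])] [array([340.6, 290. ]), array([361.3, 334.7]), array([377.9, 370.5])]
33 [array([335.5, 141. ]), array([306. , 140.5]), array([282.4, 140. ])] [array([340.6, 290. ]), array([366.3, 332. ]), array([387. , 365.6])]
```

View pics/t13z.png

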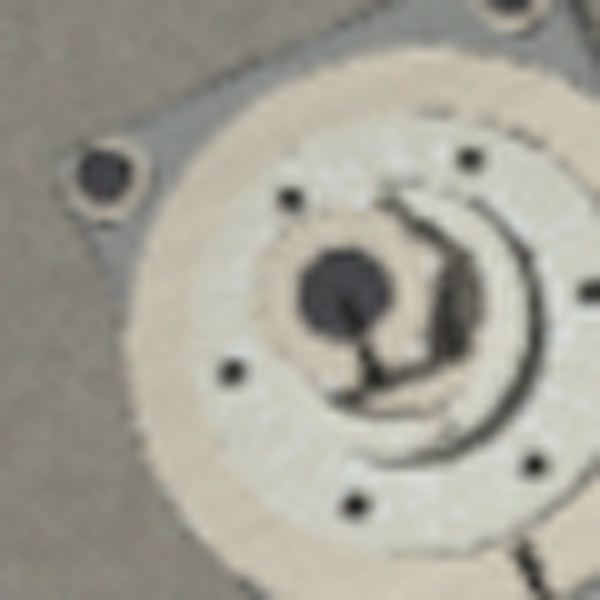

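Run:
```python
from h import *
from workcell import manip,capture
import cv2
def avg(n,k=6):
    return np.mean([cv2.cvtColor(capture(n)["color"],cv2.COLOR_RGB2GRAY).astype(float) for _ in range(k)],0)
from scipy.ndimage import map_coordinates as mc
P=np.array([.5872,.2007])
for n in('top','scene'):
    g=avg(n)
    for ox,oy in[(0,0),(-.001,0),(.001,0),(0,-.001),(0,.001)]:
      best=[]
      for a in np.arange(4,50,1.):
        r=np.radians(a); v=[]
        for k in np.linspace(.0115,.0165,12):
            u,w=proj(n,[P[0]+ox-k*np.cos(r),P[1]+oy-k*np.sin(r),.106])[0]; v.append(mc(g,[[w],[u]],order=1)[0])
        best.append(np.mean(v))
      best=np.array(best);i=best.argmin();w=np.clip(np.median(best)-best,0,None)*(abs(np.arange(len(best))-i)<8)
      print(n,ox,oy,'line',(w*np.arange(4,50,1.)).sum()/w.sum(),best.min())
    # index line
    best=[]
    for a in np.arange(10,45,.5):
        r=np.radians(a);v=[]
        for k in np.linspace(.053,.063,12):
            u,w=proj(n,[P[0]-k*np.cos(r),P[1]-k*np.sin(r),.024])[0]; v.append(mc(g,[[w],[u]],order=1)[0])
        best.append(np.mean(v))
    best=np.array(best);w=np.clip(np.median(best)-best,0,None)**2; print('index',(w*np.arange(10,45,.5)).sum()/w.sum())
    cv2.imwrite(f"pics/a_{n}.png",g)
    # stud centre: dark blob
    u,w=proj(n,[*P,.107])[0]; r0,c0=int(w)-8,int(u)-8; s=g[r0:r0+17,c0:c0+17]
    yy,xx=np.mgrid[:17,:17]; m=np.clip(110-s,0,None)*((xx-(u-c0))**2+(yy-(w-r0))**2<30); 
    print('stud',ray(n,[(m*xx).sum()/m.sum()+c0,(m*yy).sum()/m.sum()+r0],.107))
print(manip.get_obs()['time'])
```

```text
top 0 0 line 23.079804896490437 82.62740097396332
top -0.001 0 line 24.330718781639565 76.87907799140824
top 0.001 0 line 21.30947986649537 85.00780044155049
top 0 -0.001 line 19.21135008739227 80.33709948292856
top 0 0.001 line 26.429033376025558 85.06069698339218
index 26.661211847105818
stud [0.58620458 0.19977377 0.107     ]
scene 0 0 line 13.71998629761305 116.5860203093387
scene -0.001 0 line 15.316703746574516 117.0017760339657
scene 0.001 0 line 14.716978611954806 116.0880227875791
scene 0 -0.001 line 10.587773828066716 116.40698315003704
scene 0 0.001 line 17.68429113803942 117.09496935241994
index 24.741763379488912
stud [0.58641535 0.20085982 0.107     ]
25.05[ WARN:0@6.768] global loadsave.cpp:1063 imwrite_ Unsupported depth image for selected encoder is fallbacked to CV_8U.
```

Run:
```python
from h import *
print(row([.5499,-.2932,.2319,75.11],[.5872,.2007,.25,86.5]))
```

```text
[ 1.9476 -0.0724  0.3635  0.     -0.0949  0.    ]
```

Request:
step_arm --plan "0.08 -0.03 0.01 0 -0.01 0 1; 0.2 -0.07 0.03 0 -0.02 0 1; 0.34 -0.07 0.06 0 -0.03 0 1; 0.5 -0.07 0.09 0 -0.04 0 1; 0.66 -0.07 0.12 0 -0.05 0 1; 0.8 -0.07 0.15 0 -0.06 0 1; 0.9 -0.07 0.17 0 -0.08 0 1; 1 -0.07 0.18 0 -0.095 0 1; 1 -0.07 0.18 0 -0.095 0 1"

```text
time: 25.95
tool_pos: [0.5709, -0.0351, 0.2482]
tcp_rot: [-1.571, -0.001, 1.516]
force: [0.1, -0.5, -0.2]
opening: 0.0855
```

Run:
```python
from h import *
from workcell import manip
o=manip.get_obs(); p=np.degrees(o['tcp_rot'])[2]
print(o['tool_pos'],p,o['force'],o['opening'])
print(row([*o['tool_pos'],p],[.5872,.2007,.25,86.5]))
```

```text
[ 0.57090714 -0.03508941  0.24818286] 86.88792717389991 [ 0.12912938 -0.53067147 -0.22869378] 0.08547588112963651
[ 0.9453 -0.0073 -0.0139  0.      0.0032  0.    ]
```

Request:
step_arm --plan "0.06 0 0 0 0.003 0 1; 0.18 -0.007 0 0 0.003 0 1; 0.32 -0.007 0 0 0.003 0 1; 0.46 -0.007 -0.014 0 0.003 0 1; 0.6 -0.007 -0.014 0 0.003 0 1; 0.74 -0.007 -0.014 0 0.003 0 1; 0.85 -0.007 -0.014 0 0.003 0 1; 0.92 -0.007 -0.014 0 0.003 0 1; 0.945 -0.007 -0.014 0 0.003 0 1; 0.945 -0.007 -0.014 0 0.003 0 1"

```text
time: 26.95
tool_pos: [0.588, 0.1979, 0.2497]
tcp_rot: [-1.571, 0.0, 1.507]
force: [0.2, -0.4, 0.3]
opening: 0.0853
```

Run:
```python
from h import *
from workcell import manip
o=manip.get_obs(); p=np.degrees(o['tcp_rot'])[2]
print(o['tool_pos'],p,o['force'],o['opening'])
print(row([*o['tool_pos'],p],[.5872,.2007,.172,86.5]))
```

```text
[0.58804846 0.19794369 0.24973158] 86.32578311818844 [ 0.17761513 -0.41851535  0.29991053] 0.08529940992105588
[ 0.0108  0.3109  0.0041  0.     -0.0015  0.    ]
```

Request:
step_arm --plan "0.011 0.08 0.004 0 -0.001 0 1; 0.011 0.18 0.004 0 -0.001 0 1; 0.011 0.28 0.004 0 -0.001 0 1; 0.011 0.35 0.004 0 -0.001 0 0.9; 0.011 0.367 0.004 0 -0.001 0 0.8; 0.011 0.367 0.004 0 -0.001 0 0.65; 0.011 0.367 0.004 0 -0.001 0 0.52; 0.011 0.367 0.004 0 -0.001 0 0.46; 0.011 0.367 0.004 0 -0.001 0 0.42; 0.011 0.367 0.004 0 -0.001 0 0.38" --force 60

```text
time: 27.95
tool_pos: [0.5876, 0.2008, 0.1599]
tcp_rot: [-1.573, -0.0, 1.508]
force: [-0.7, -1.9, 7.4]
opening: 0.0349
```

Request:
step_arm --plan "0 0 0 0 0 0 0.3; 0 0 0 0 0 0 0.3; 0 0 0 0 0 0 0.3"

```text
time: 28.25
tool_pos: [0.5876, 0.2008, 0.1598]
tcp_rot: [-1.573, -0.0, 1.508]
force: [-0.3, -1.8, 6.7]
opening: 0.0353
```

Run:
```python
from h import *
from workcell import manip
o=manip.get_obs(); p=np.degrees(o['tcp_rot'])
print(o['tool_pos'],p,o['force'],o['torque'],o['opening'])
```

```text
[0.58757776 0.20080654 0.15984171] [-9.01314719e+01 -1.92452963e-02  8.64133476e+01] [-0.25470517 -1.82894336  6.72629236] [-0.47769277  0.13277413 -0.18979557] 0.03529914595927805
```

Flats seated at jaw yaw 86.4° (index 26.5° + 60°). Release, rise, and check.

Request:
step_arm --plan "0 0 0 0 0 0 0.5; 0 0 0 0 0 0 0.75; 0 0 0 0 0 0 1; 0 -0.05 0 0 0 0 1; 0 -0.15 0 0 0 0 1; 0 -0.3 0 0 0 0 1; 0 -0.4 0 0 0 0 1; -0.1 -0.4 0.1 0 0 0 1; -0.3 -0.4 0.2 0 0 0 1; -0.5 -0.4 0.3 0 0 0 1"

```text
time: 29.25
tool_pos: [0.5095, 0.0904, 0.2589]
tcp_rot: [-1.572, -0.0, 1.51]
force: [1.1, -0.5, 0.6]
opening: 0.0853
```

Request:
step_arm --plan "-0.2 0 0.1 0 0 0 1; -0.4 0 0.2 0 0 0 1; -0.6 0 0.3 0 0 0 1; -0.8 0 0.4 0 0 0 1; -0.8 0 0.4 0 0 0 1; -0.8 0 0.4 0 0 0 1"

```text
time: 29.85
tool_pos: [0.3968, -0.1044, 0.2595]
tcp_rot: [-1.572, 0.001, 1.505]
force: [1.0, 0.2, -0.5]
opening: 0.0854
```

```bash
cat > m.py <<'E'
from h import *
from workcell import manip,capture
import cv2
from scipy.ndimage import map_coordinates as mc
for n,P in(('top',(.5862,.1998)),('scene',(.5864,.2009))):
    c=capture(n)["color"]; g=cv2.cvtColor(c,cv2.COLOR_RGB2GRAY).astype(float)
    A=np.arange(4,50,1.);best=[]
    for a in A:
        r=np.radians(a)
        best.append(np.mean([mc(g,[[w],[u]],order=1)[0] for u,w in [proj(n,[P[0]-k*np.cos(r),P[1]-k*np.sin(r),.106])[0] for k in np.linspace(.0115,.0165,12)]]))
    best=np.array(best);i=best.argmin();w=np.clip(np.median(best)-best,0,None)*(abs(np.arange(len(best))-i)<8)
    print(n,(w*A).sum()/w.sum())
    cv2.imwrite(f"pics/f_{n}.png",c[:,:,::-1])
    z=c[200:260,180:240] if n=='top' else c[155:235,340:420]
    cv2.imwrite(f"pics/fz_{n}.png",cv2.resize(z[:,:,::-1],(600,600),interpolation=cv2.INTER_CUBIC))
o=manip.get_obs();print(o['time'],o['tool_pos'],o['force'])
E
python3 m.py
```

```text
top 21.14301814945809
scene 20.954411524045415
29.95 [ 0.39816415 -0.10264357  0.25906879] [0.85962994 0.00235206 0.11551289]
```

View pics/fz_top.png

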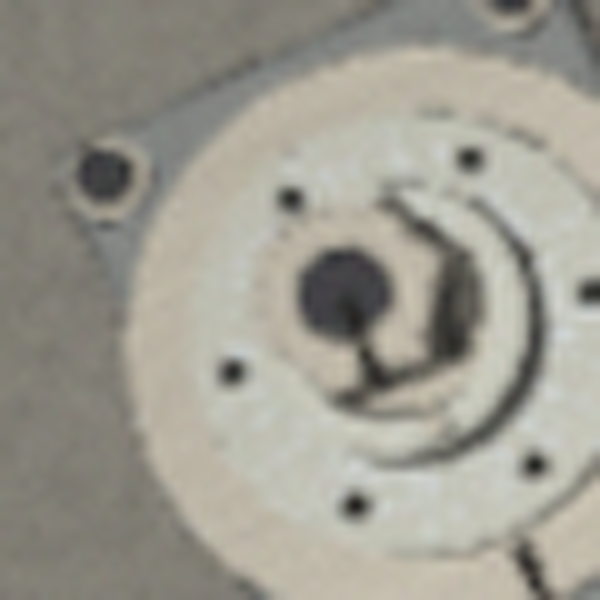

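View pics/fz_scene.png

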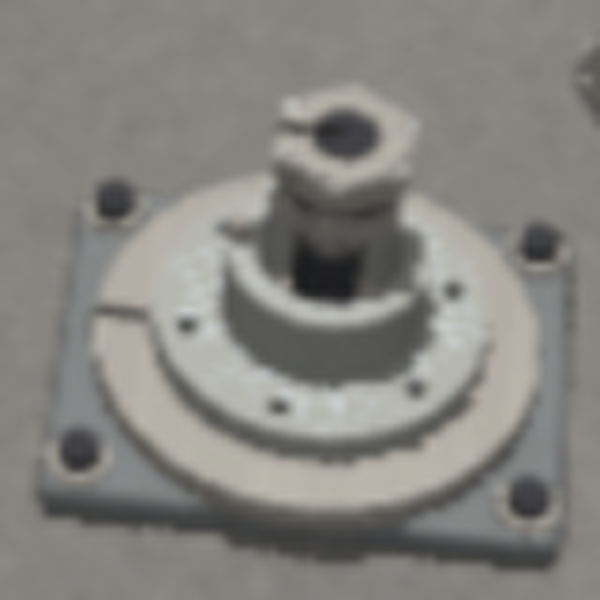

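View pics/f_top.png

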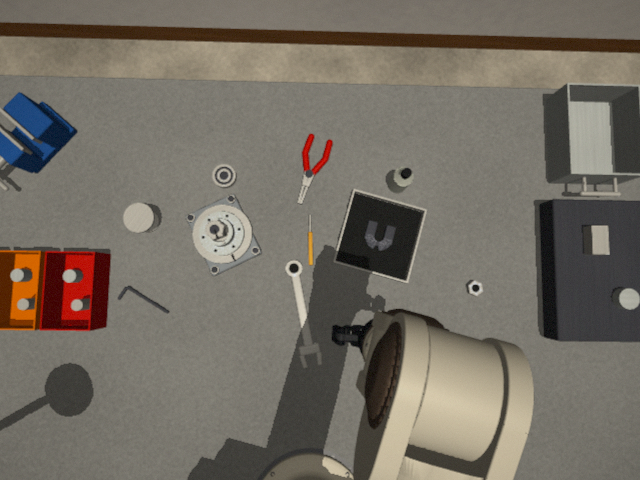

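Run:
```python
from workcell import manip
print(manip.close_job()); print(manip.get_obs()['time'])
```

```text
the job is handed in; nothing more can be done
None
the job is handed in; nothing more can be done
```

The washer is off the spindle head and lies flat, same side up, near the middle of the tray. The nut's line is left at the index line, as near as I could measure. I handed the job in at about 30 s; the hand-in reports no verdict.

- **Nut:** I turned it about 151° clockwise. With the washer already in the tray, I gripped the nut again at the index angle. The jaws seated flush on its flats at 86.4°, where 86.5° means the lines meet. The pictures disagree a little: both cameras show the line about 4 to 6° past the index, still inside the 11° limit. That second grip made no visible change.
- **Washer:** I raised it by feel, about 11 mm, until it touched the nut with about 11 N. I then backed off about 1 mm and drew it out level by 83 mm without any resistance. It met the tray floor with about 4 to 6 N before I let go.
- **Rest of the bench:** The last pictures show nothing else visibly moved, and the arm was clear of everything.

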